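# Close the service bay of a cell tester with its tongued cover board

### The job

Close the low tester's open service bay: first take out the marker pen left lying in it and lay it on the worktop, moving aside any bottle that is in your way. Then push the slanting blue cover board so that its steel tongue goes into the groove at the end of the bay while the board still slants, and press its other end down until it lies flat, locked under the two orange catches. Keep the bottles standing on the worktop and leave everything else where it is.

Things in the scene. Friction and masses are not known exactly. Their poses are not given: they have to be found in the camera images.
- tester: low white unit, fixed, 247 x 186 x 47 mm. Origin: under its middle, on the worktop; +x points to the groove end (the way the cover is pushed home), z up. Its open bay runs from the inner face of the dark front wall (x = -98 mm, wall 24 mm thick) to the edge of the dark lip (x = +85 mm) and is 150 mm wide. Front, rear and side walls (18 mm thick) are all 47 mm high
- bay (a point): middle of the bay's floor, 8 mm above the worktop, axes as the tester's. Along both side walls lie aluminium runners 25 mm wide (y 50 to 75 mm), tops 22 mm above the worktop, that carry the cover and run on into the groove; a sill 12 mm deep, 21 mm high, lies at the front wall
- groove (a point): middle of the groove's mouth, level with the runners (22 mm above the worktop), axes as the tester's. The groove lies under the lip: 8.5 mm high, 150 mm wide, 17 mm deep towards +x; the lip is 4.5 mm thick, its top 35 mm above the worktop
- front_wall (a point): middle of the front wall's upper inner edge, 47 mm above the worktop, axes as the tester's. At y = +45 and -45 mm two orange spring catches, 22 mm wide, stick 5 mm out of the wall's inner face, sloping above (45 to 36 mm height), flat below (35 mm). The cover's edge pushes them back when pressed down there with some 6 to 20 N; they snap out over it once it is flat
- cover: loose blue board, 0.32 kg, 180 x 146 x 12 mm. Origin: middle of its underside, z out of its top, +x to the tongue. Starts slanting 0.24 rad in the bay, between the side walls (2 mm play each side), tongue down on the runners, underside on the front wall's upper edge. Slides under a push of 2 to 4 N. Home and flat: underside 22 mm, top 34 mm high, origin at tester x = -8 to -5 mm
- tongue_tip (a point): middle of the lower edge of the cover's steel tongue, at cover x = +104 mm; axes as the cover's. The tongue continues the underside of the board: 14 mm long, 146 mm wide, 5 mm thick. Starts 75 to 90 mm short of the groove's mouth; home it is 11 to 14 mm inside
- front_edge (a point): middle of the cover's upper front edge (cover x = -90, z = 12 mm), axes as the cover's. At first the edge juts out beyond the front wall, its lower corner about 69 mm above the worktop. Pushed along the tester's +x it drops off the wall onto the catches when the tongue is in; the board then slants 0.1 rad until pressed. Yellow strip to press on: 14 to 26 mm in from this edge
- marker_pen: red and white marker pen, 135 mm long along its y axis, 17 mm thick, 0.03 kg, lying across the two runners between the cover's tongue and the groove. Origin: its middle, on its underside (8 mm below its axis) as it starts
- bottle_amber: loose amber bottle, blue cap, 60 mm wide, 120 mm high, 0.18 kg; cap 34 mm wide, from 102 to 120 mm height. Origin: middle of its foot, z up. One of the two bottles stands before the cover's front edge, in the way of the push, the other beside the cover
- bottle_white: loose white bottle, blue cap, 62 mm wide, 140 mm high, 0.21 kg; cap 36 mm wide, from 119 to 140 mm height. Origin: middle of its foot, z up
- flask_yellow: bystander: conical flask with yellow content, 68 mm wide, 141 mm high, loose; origin: middle of its foot
- white_jar: bystander: white jar, 68 mm wide, 85 mm high, loose; origin: middle of its foot
- timer: bystander: small white timer with coloured buttons, 66 x 62 x 18 mm, loose; origin: middle of its underside

How it is judged:
On the way, in this order (a step that is already met when the one before it is completed fails the run):
1. the marker pen lies on the worktop, outside the tester (height (world z) of marker_pen below 0.025 m and (x of marker_pen in the frame of tester below -0.13 m or x of marker_pen in the frame of tester above 0.13 m or y of marker_pen in the frame of tester below -0.1 m or y of marker_pen in the frame of tester above 0.1 m)), for 0.2 s.
2. the tongue is at least 6 mm inside the groove while the cover still slants by more than 0.05 rad (x of tongue_tip in the frame of groove above 0.006 m and z of tongue_tip in the frame of groove between -0.004 and 0.006 m and angle between cover's own z axis and vertical above 0.05 rad), for 0.05 s.
At the end, for the whole second after the job is handed in: Cover flat (within 0.025 rad) and at rest, tongue at least 9 mm in the groove, front edge 10 mm or more below the front wall's top; marker pen at rest on the worktop, its middle over 100 mm beside or 130 mm before or behind the tester's middle; both bottles upright on the worktop (all of step 1 and angle between cover's own z axis and vertical below 0.025 rad and x of tongue_tip in the frame of groove above 0.009 m and z of tongue_tip in the frame of groove below 0.004 m and z of front_edge in the frame of front_wall below -0.01 m and angle between the x axis of cover and the x axis of tester, either way round below 0.06 rad and linear speed of cover below 0.02 m/s and linear speed of marker_pen below 0.03 m/s and angle between each of bottle_amber, bottle_white's own z axis and vertical below 0.1 rad and height (world z) of each of bottle_amber, bottle_white below 0.01 m); the robot touches nothing.
It fails at once if a bottle is knocked over (angle between any of bottle_amber, bottle_white's own z axis and vertical above 0.6 rad).
It fails at once if the flask, the jar or the timer is moved by more than 30 mm (distance of any of flask_yellow, white_jar, timer from where it was at the start of the episode above 0.03 m).
It also fails if it takes over 61 s, if anything falls off the work surface, if the arm or the gripper's body presses on something with over 40 N, if the wrist force passes 120 N, or if a joint passes its speed limit or range.

### The arm

A 6-joint arm with a two-finger parallel gripper is mounted at the origin on a cart in front of the work surface, level with it; the furniture and walls round the work are solid. World frame = base frame: x ahead of the robot, y to its left, z up, the work surface at z = 0. Lengths are in m, angles in rad, forces in N, time in s.
With the tool pointing down it reaches from about 0.4 to 0.825 m from the base axis. Payload 7 kg.
Tool frame: the origin (TCP) lies midway between the tips of the shut fingers; the grasp point (between the pads) lies 19 mm behind it; z points along the fingers, y is the line along which they close (so a half turn about z gives the same grasp; the last joint's range is limited). The gripper opens to 88 mm and grips with 3 to 60 N. Pads are 19 mm wide; open, the fingers measure 130 mm over their backs; the gripper's body (78 mm by 193 mm) begins 47 mm behind the grasp point.
Start: joints at [1.427, 0.359, 0.012, 0, -1.224, -0.288], TCP at [0.282, 0.613, 0.202] pointing down, gripper open.
Joint ranges: [-3.07, 3.07], [-1.43, 2.12], [-1.02, 1.25], [-3.03, 1.67], [-3.05, -0], [-3.03, 3.03]. Speed limits (rad/s): [2.39, 2.39, 3.01, 3.14, 3.14, 3.14].

### API

Orientations are given as [roll, pitch, yaw] about the fixed x, y, z axes, in that order (R = Rz(yaw) Ry(pitch) Rx(roll)).
In Python, from station import telemetry, eyes, ticket, recognise, trace gives the robot as it stands. The module is installed in compiled form; this text tells all that it offers.
- The arm moves only by the tool servo_tool, never from a script. Its argument "series" is a list that holds one entry, the list of rows, each a list of 4 numbers: the shift along the tool's x, y, z in mm, then the turn about the tool's z in rad. In form: [[[x, y, z, roll], ...]]. A call has exactly 10 rows; each row shifts and turns the commanded pose from where the row before left it, along the tool's axes as they then stand; what a row does not reach is not made up. A row lasts 1/12 s, in which the tool goes at most 41.7 mm and 7.16 degrees, less where a joint would pass 70% of its speed; a pose out of reach is approached as far as the arm can. A call is refused whole if a number of a shift passes 41.7 or a number of a turn 0.125, either way. A call with a gripper value outside its range is refused whole. "claw" is the gripper's target within -1 to 1 (shut at 1, half-way at 0, fully open at -1), set as the call begins (left out, the last holds). The fingers move at their own pace and stop on an object; "grip_force" is the grip in N (left out, the last holds). Time passes only in rows, so rows that do not move let the fingers close, or fill a call up. It gives the time, the measured TCP pose, the force, the opening and the grip force at its end, in the units of the state.
- telemetry.get_state(): the state, without advancing time (a new reading comes with each control period).
- eyes.grab_frame(name): name is "scene" or "top"; returns the picture (480x640x3 uint8, red, green, blue); there is no depth.
- eyes.calibration(name): a dict with "mtx" (3x3 intrinsics, pixels), "k1" (the pictures are not rectified: a ray, as slopes to the right and down, at radius r is drawn at 1 + k1 r^2 times it, then the intrinsics apply), "rvec" (rotation vector, rad) and "tvec" (3), from world to camera coordinates, as OpenCV has them. Camera axes: x right, y down, z forward; pixel columns grow to the right and rows downward; lengths in m; the calibration is good to about 2 mm. A picture is of the moment at which its call begins. calibration takes no time and is no camera call.
- ticket.job_done(): hands the job in; it is judged then, once.
Trained networks look in the newest picture that a camera, given by its name, has taken for a name from the list of things; names that differ only in an ending like _2 or _b are one class to them, and where a whole thing is asked for, a point or a joint stands for the part that bears it (a point fixed in the world has none). Each returns a list of dicts, best first, with "conf" (0 to 1); they miss things now and then, are a little off and sometimes report something else, mostly with a low value. They report only what shows in the picture. A call takes as long as a camera call.
- recognise(camera, name): "position" ([x, y, z] in m, in world coordinates, good to about 4 mm: the middle of the surface that is visible of it).
- trace(camera, name): "mask" (480x640 bool, what is visible of it).
The state is a dict: "t": time; "q": joint angles; "qd": joint speeds; "joint_efforts": joint torques, N m; "eef_pos": TCP position; "ee_rot": TCP orientation; "force": force on the tool from outside, world axes, zero at the start; "moment": the same for the moment, N m; "width": finger opening in m; "gripper_force": force on a finger pad.
Only numpy, scipy, OpenCV 4.12 (cv2) and the standard library are available. Lean on these libraries where they do the work, as an engineer would, in place of code of your own. Each camera call takes 0.05 s, during which the arm holds its last target. There are 200 camera calls.

## Working session

There is one attempt and no reset: what is moved stays moved. The work goes in short steps, Python scripts to look and compute and a tool call to move; the robot and the scene stay as the last step left them, time stands still between calls to the robot, and variables do not carry over. Pictures are saved under pics/ and viewed, at most 13 in all, crops included, and the job is handed in when it is done.

Besides the shell and the picture viewer there is one more tool, called after "Request:" as name(argument=value, ...), one argument or row to a line, values as JSON. servo_tool: Moves the arm, as the interface text tells. Its arguments: {"type":"object","properties":{"series":{"type":"array"},"claw":{"type":"number"},"grip_force":{"type":"number"}},"required":["series"]}

```bash
mkdir -p pics; cat > h.py <<'E'
import numpy as np, cv2
from station import telemetry, eyes, ticket, recognise, trace
def cam(n):
    c=eyes.calibration(n); R=cv2.Rodrigues(np.array(c["rvec"],float))[0]
    return np.array(c["mtx"],float),float(c["k1"]),R,np.array(c["tvec"],float).ravel()
def ray(n,u,v):
    K,k,R,t=cam(n); d=np.array([(u-K[0,2])/K[0,0],(v-K[1,2])/K[1,1]]); s=d.copy()
    for _ in range(20): s=d/(1+k*(s@s))
    return -R.T@t, R.T@np.array([s[0],s[1],1])
def at_z(n,u,v,z):
    o,d=ray(n,u,v); return o+d*(z-o[2])/d[2]
def proj(n,P):
    K,k,R,t=cam(n); c=R@np.array(P,float)+t; s=c[:2]/c[2]; s=s*(1+k*(s@s))
    return K[:2,:2]@s+K[:2,2]
def shot(n,f,crop=None):
    im=eyes.grab_frame(n); cv2.imwrite(f,im[:,:,::-1]); return im
E
python3 - <<'E'
from h import *
for n in("scene","top"):
    shot(n,f"pics/{n}0.png")
    K,k,R,t=cam(n); print(n,K[0,0],k,-R.T@t)
    for o in["tester","cover","marker_pen","bottle_amber","bottle_white","flask_yellow","white_jar","timer"]:
        r=recognise(n,o); print(o,[(np.round(x["position"],3),round(x["conf"],2)) for x in r[:2]])
print(telemetry.get_state())
E
```

```text
scene 474.9509539401413 -0.10816529144610078 [-0.20180504 -0.65856692  0.80409156]
tester [(array([0.49 , 0.116, 0.035]), 0.94)]
cover [(array([ 0.564, -0.022,  0.063]), 0.93)]
marker_pen [(array([0.531, 0.125, 0.036]), 0.73)]
bottle_amber [(array([ 0.592, -0.164,  0.068]), 0.61)]
bottle_white [(array([ 0.73 , -0.023,  0.087]), 0.71)]
flask_yellow [(array([0.632, 0.38 , 0.053]), 0.8)]
white_jar [(array([ 0.628, -0.419,  0.065]), 0.87)]
timer [(array([0.529, 0.402, 0.014]), 0.68)]
top 552.9095997194951 -0.04772141072355481 [0.50312552 0.0175323  1.34745093]
tester [(array([0.529, 0.139, 0.036]), 0.82)]
cover [(array([ 0.571, -0.008,  0.056]), 0.63)]
marker_pen [(array([0.526, 0.128, 0.04 ]), 0.84), (array([ 0.573, -0.005,  0.057]), 0.23)]
bottle_amber [(array([0.527, 0.13 , 0.038]), 0.68), (array([ 0.604, -0.144,  0.09 ]), 0.58)]
bottle_white [(array([ 0.733, -0.007,  0.105]), 0.69)]
flask_yellow [(array([0.641, 0.382, 0.063]), 0.91)]
white_jar [(array([ 0.652, -0.402,  0.084]), 0.76)]
timer [(array([0.54 , 0.408, 0.016]), 0.94)]
{'t': 0.9, 'q': array([ 1.42707793e+00,  3.58566068e-01,  1.19069829e-02,  1.84499032e-05,
       -1.22412628e+00, -2.88080093e-01]), 'qd': array([ 0.00161051,  0.00016278, -0.00084173, -0.00021853, -0.00077859,
       -0.00119624]), 'joint_efforts': array([ 4.26367988e-04, -5.82355428e+01,  2.93302363e+01,  7.00281456e+00,
        1.23724880e-02, -1.45557021e-05]), 'eef_pos': array([0.28251674, 0.61300476, 0.20208958]), 'ee_rot': array([-3.14157721e+00, -1.35228307e-05, -4.31792221e-01]), 'force': array([-0.18966988, -0.0469574 , -0.65773584]), 'moment': array([ 0.0187207 ,  0.01777825, -0.01530519]), 'gripper_force': 0.0, 'width': 0.08792986843639004}
```

View pics/top0.png

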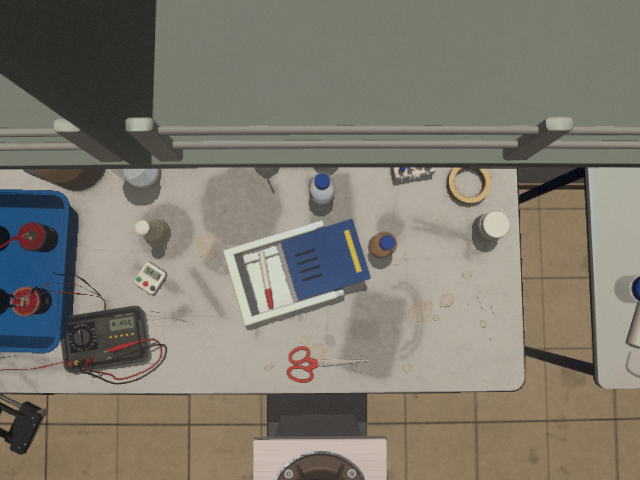

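View pics/scene0.png

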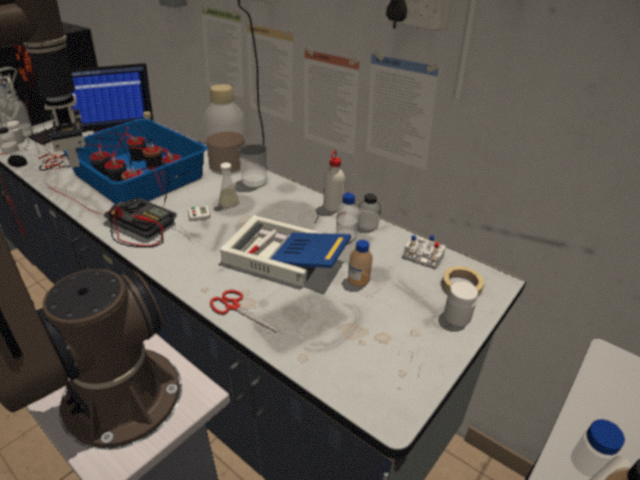

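The top view shows the tester with its groove end to the left, corners near (225,248) and (247,325). The pen lies at (266,280), the cover's yellow strip at (351,252), the amber bottle's cap at (387,243) and the white bottle's cap at (322,181). The scene view agrees. I'll enlarge the top view to get exact corners.

```bash
python3 - <<'E'
from h import *
im=cv2.imread("pics/top0.png")[160:340,210:410]
cv2.imwrite("pics/c1.png",cv2.resize(im,None,fx=3.3,fy=3.3,interpolation=cv2.INTER_CUBIC))
eyes.grab_frame("top")
for o in["marker_pen","tester","cover"]:
    for x in trace("top",o)[:1]:
        m=x["mask"].astype(np.uint8); c=max(cv2.findContours(m,0,2)[0],key=cv2.contourArea)
        print(o,x["conf"],m.sum(),cv2.minAreaRect(c), cv2.boxPoints(cv2.minAreaRect(c)).round(1).tolist())
E
```

```text
marker_pen 0.56 329 ((266.2322692871094, 279.5365295410156), (55.981903076171875, 7.341151237487793), 82.23483276367188) [[258.79998779296875, 252.3000030517578], [266.1000061035156, 251.3000030517578], [273.70001220703125, 306.79998779296875], [266.3999938964844, 307.79998779296875]]
tester 0.64 4842 ((283.072998046875, 272.3621826171875), (81.02066802978516, 105.50331115722656), 72.89727020263672) [[220.6999969482422, 249.1999969482422], [321.6000061035156, 218.10000610351562], [345.3999938964844, 295.6000061035156], [244.60000610351562, 326.6000061035156]]
cover 0.68 4963 ((322.1683654785156, 259.0261535644531), (63.54573440551758, 81.60368347167969), 72.25532531738281) [[273.6000061035156, 241.1999969482422], [351.29998779296875, 216.3000030517578], [370.70001220703125, 276.8999938964844], [293.0, 301.70001220703125]]
```

View pics/c1.png

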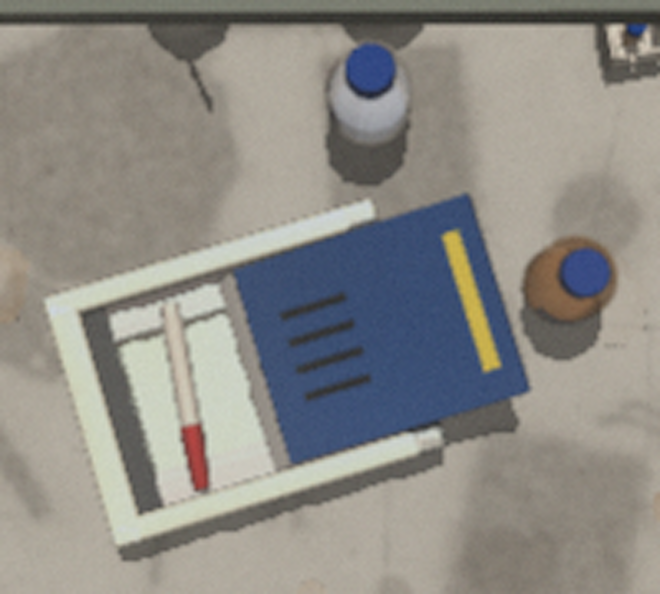

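The crop gives tester top-rim corners at crop pixels (45,300), (122,545), (375,203) and (440,432). The pen runs from (172,303) to (202,490), the caps are at (371,68) and (585,272), and the cover's top front corners are at (470,195) and (529,390).

```bash
cat >> h.py <<'E'
def cp(u,v,z): return at_z("top",210+u/3.3,160+v/3.3,z)
E
python3 - <<'E'
from h import *
A,B,C,D=[cp(u,v,.047)[:2] for u,v in[(45,300),(122,545),(375,203),(440,432)]]
print("len AB",np.linalg.norm(A-B), "AC",np.linalg.norm(A-C),"BD",np.linalg.norm(B-D))
ax=(A-C)+(B-D); y1=np.arctan2(ax[1],ax[0]); w=A-B; y2=np.arctan2(w[1],w[0])
print("yaw",y1,y2,y2+np.pi/2, A,B)
yaw=(2*y1+(y2+np.pi/2 if abs(y2+np.pi/2-y1)<.5 else y2-np.pi/2+0))/3
print(yaw)
ex=np.array([np.cos(yaw),np.sin(yaw)]);ey=np.array([-ex[1],ex[0]])
T=(A+B)/2-ex*.1235
print("tester",T)
def tf(p): d=np.array(p)[:2]-T; return np.array([d@ex,d@ey])
P=[cp(172,303,.032),cp(202,490,.032)]
print("pen",P[0][:2],P[1][:2],np.linalg.norm(P[0]-P[1]),tf(P[0]),tf(P[1]))
for n,p in[("white",cp(371,68,.14)),("amber",cp(585,272,.12)),("cf1",cp(470,195,.081)),("cf2",cp(529,390,.081))]: print(n,p,tf(p))
for n,p in [("flask",(.641,.382)),("jar",(.652,-.402)),("timer",(.54,.408))]: print(n,tf(p))
# scene check of caps
for n,px,z in[("w",(348,198),.14),("a",(362,244),.12)]: print(n,at_z("scene",*px,z))
for x,y,n in [(.0735+.05,.093,'A'),(.1235,-.093,'B')]: print(n,proj("scene",[*(T+ex*x+ey*y),.047]))
E
```

```text
len AB 0.18244720294512762 AC 0.245988331396976 BD 0.23857884236348453
yaw 1.8786116856930823 0.3109747246860355 1.881771051480932 [0.59561364 0.22414783] [0.42191738 0.1683214 ]
1.8796648076223654
tester [0.54630715 0.07857887]
pen [0.59403104 0.13471783] [0.45974666 0.11292836] 0.13604071295132117 [ 0.03897521 -0.06253068] [0.05903674 0.07202269]
white [ 0.74399296 -0.00797339  0.14      ] [-0.14254915 -0.16202072]
amber [ 0.60741331 -0.15217277  0.12      ] [-0.23840714  0.01192957]
cf1 [ 0.66525541 -0.07787556  0.081     ] [-0.18520871 -0.06576026]
cf2 [ 0.52881546 -0.11718436  0.081     ] [-0.18118221  0.07617222]
flask [ 0.26027787 -0.18244603]
jar [-0.48996559  0.04539551]
timer [ 0.31574956 -0.09412904]
w [ 0.72763593 -0.01793627  0.14      ]
a [ 0.60046797 -0.15610184  0.12      ]
A [220.62219976 248.94937397]
B [253.7629584  214.28726594]
```

```bash
cat >> h.py <<'E'
YAW=1.8797; T=np.array([.5463,.0786]); EX=np.array([np.cos(YAW),np.sin(YAW)]); EY=np.array([-EX[1],EX[0]])
def w(x,y): return T+EX*x+EY*y
def tf(p): d=np.array(p)[:2]-T; return np.array([d@EX,d@EY])
def plan(target,yaw,n,start=None):
    s=telemetry.get_state(); p=np.array(s["eef_pos"]) if start is None else np.array(start[:3],float)
    y0=s["ee_rot"][2] if start is None else start[3]
    print("now",p.round(4),round(y0,4),"tester",tf(p).round(4)); d=(np.array(target)-p)*1000/n; dy=(yaw-y0)/n; rows=[]
    for i in range(n):
        a=y0+dy*i; c,sn=np.cos(a),np.sin(a)
        rows.append([round(d[0]*c+d[1]*sn),round(d[0]*sn-d[1]*c),round(-d[2]),round(-dy,3)])
    print(rows)
E
python3 -c "
from h import *
plan([.527,.124,.10],.161,20)"
```

```text
now [0.2825 0.613  0.2021] -0.4318 tester [0.5893 0.0888]
[[21, 17, 5, np.float64(-0.03)], [21, 18, 5, np.float64(-0.03)], [20, 18, 5, np.float64(-0.03)], [20, 19, 5, np.float64(-0.03)], [19, 19, 5, np.float64(-0.03)], [19, 20, 5, np.float64(-0.03)], [18, 21, 5, np.float64(-0.03)], [17, 21, 5, np.float64(-0.03)], [17, 22, 5, np.float64(-0.03)], [16, 22, 5, np.float64(-0.03)], [15, 23, 5, np.float64(-0.03)], [15, 23, 5, np.float64(-0.03)], [14, 23, 5, np.float64(-0.03)], [13, 24, 5, np.float64(-0.03)], [13, 24, 5, np.float64(-0.03)], [12, 25, 5, np.float64(-0.03)], [11, 25, 5, np.float64(-0.03)], [10, 25, 5, np.float64(-0.03)], [10, 26, 5, np.float64(-0.03)], [9, 26, 5, np.float64(-0.03)]]
```

Request:
servo_tool(
  series=[
    [[21,17,2,-0.03],[21,18,2,-0.03],[20,18,2,-0.03],[20,19,2,-0.03],[19,19,2,-0.03],[19,20,2,-0.03],[18,21,2,-0.03],[17,21,2,-0.03],[17,22,2,-0.03],[16,22,2,-0.03]],
  ],
  claw=0.3,
  grip_force=12,
)

```text
t: 1.93
eef_pos: [0.4056, 0.3675, 0.1822]
ee_rot: [-3.141, -0.0, -0.13]
force: [0.4, 0.2, -0.2]
width: 0.0318
gripper_force: 0.0
```

Request:
servo_tool(
  series=[
    [[15,23,8,-0.03],[15,23,8,-0.03],[14,23,8,-0.03],[13,24,8,-0.03],[13,24,8,-0.03],[12,25,8,-0.03],[11,25,8,-0.03],[10,25,8,-0.03],[10,26,8,-0.03],[9,26,8,-0.03]],
  ],
)

```text
t: 2.77
eef_pos: [0.529, 0.1232, 0.102]
ee_rot: [-3.141, -0.001, 0.17]
force: [0.6, 0.5, 0.2]
width: 0.0307
gripper_force: 0.0
```

```bash
python3 -c "
from h import *
plan([.527,.124,.0235],.161,10)
im=shot('top','pics/top1.png'); shot('scene','pics/scene1.png')
s=cv2.imread('pics/scene1.png')[180:300,200:380]
cv2.imwrite('pics/s1.png',cv2.resize(s,None,fx=4,fy=4,interpolation=2))
print(telemetry.get_state()['width'])
for x in(.094,.159): pass
print(proj('scene',[.594,.1347,.030])-[200,180],proj('scene',[.4597,.1129,.030])-[200,180])
"
```

```text
now [0.529  0.1232 0.102 ] 0.17 tester [0.0477 0.0029]
[[0, 0, 8, np.float64(0.001)], [0, 0, 8, np.float64(0.001)], [0, 0, 8, np.float64(0.001)], [0, 0, 8, np.float64(0.001)], [0, 0, 8, np.float64(0.001)], [0, 0, 8, np.float64(0.001)], [0, 0, 8, np.float64(0.001)], [0, 0, 8, np.float64(0.001)], [0, 0, 8, np.float64(0.001)], [0, 0, 8, np.float64(0.001)]]
0.030790565018621992
[75.18532279 50.92290829] [46.21811125 75.53935078]
```

View pics/s1.png

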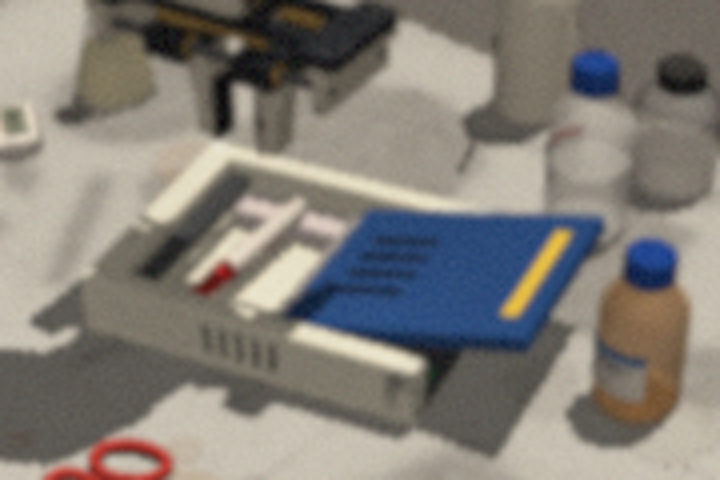

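The pen spans (300,205) to (210,290) in this crop, which matches my projection. The gripper hovers above it, so I'll go down and grip.

Request:
servo_tool(
  series=[
    [[-1,-1,14,0],[-1,0,14,0.005],[0,0,14,0.004],[0,0,14,0],[0,0,11,0],[0,0,8,0],[0,0,3.5,0],[0,0,0,0],[0,0,0,0],[0,0,0,0]],
  ],
)

```text
t: 3.7
eef_pos: [0.5268, 0.1254, 0.0243]
ee_rot: [-3.141, -0.001, 0.159]
force: [-0.2, 0.3, 0.0]
width: 0.0306
gripper_force: 0.0
```

Request:
servo_tool(
  series=[
    [[0,0,0,0],[0,0,0,0],[0,0,0,0],[0,0,0,0],[0,0,0,0],[0,0,0,0],[0,0,-5,0],[0,0,-10,0],[0,0,-15,0],[0,0,-20,0]],
  ],
  claw=1,
)

```text
t: 4.53
eef_pos: [0.5256, 0.1246, 0.0739]
ee_rot: [3.141, 0.002, 0.159]
force: [1.3, -0.3, -0.7]
width: 0.0004
gripper_force: 0.0
```

The gripper shut completely, so the pen was missed. I'll look before trying again.

Request:
servo_tool(
  series=[
    [[0,-30,-10,0],[0,-40,-10,0],[0,-40,0,0],[0,-40,0,0],[0,0,0,0],[0,0,0,0],[0,0,0,0],[0,0,0,0],[0,0,0,0],[0,0,0,0]],
  ],
  claw=0.3,
)

```text
t: 5.37
eef_pos: [0.5028, 0.2722, 0.0938]
ee_rot: [-3.142, -0.0, 0.158]
force: [0.6, -0.2, 0.5]
width: 0.0309
gripper_force: 0.0
```

```bash
python3 -c "
from h import *
shot('top','pics/top2.png'); shot('scene','pics/scene2.png')
s=cv2.imread('pics/scene2.png')[200:300,200:350]
t=cv2.imread('pics/top2.png')[215:335,215:365]
a=cv2.resize(s,(600,400),interpolation=2)[:,:390]; b=cv2.resize(t,None,fx=3.33,fy=3.33,interpolation=2)[:,:400]
cv2.imwrite('pics/c2.png',np.hstack([b[:390],a[:390]]))
for c in('scene','top'): print([(np.round(x['position'],3),round(x['conf'],2)) for x in recognise(c,'marker_pen')[:2]])
print(telemetry.get_state()['eef_pos'],telemetry.get_state()['width'])
"
```

```text
[(array([0.531, 0.123, 0.038]), 0.77)]
[(array([0.529, 0.131, 0.037]), 0.72)]
[0.50268628 0.27264529 0.09362681] 0.030639018822390937
```

View pics/c2.png

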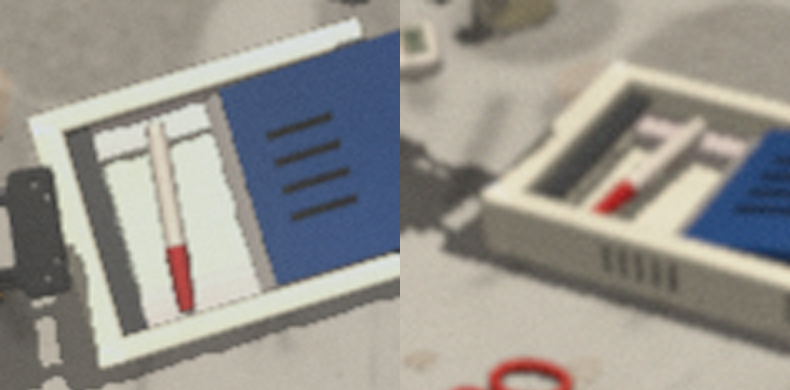

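The pen is still in place with its ends unmoved, so the grip was too shallow. I'll go back about 10 mm deeper.

Request:
servo_tool(
  series=[
    [[0,38,0,0],[0,38,0,0],[1,38,0,0],[0,24,8,0],[0,12,14,0],[0,0,16,0],[0,0,15,0],[0,0,13,0],[0,0,9,0],[0,0,3,0]],
  ],
)

```text
t: 6.4
eef_pos: [0.5265, 0.1245, 0.0141]
ee_rot: [3.141, 0.002, 0.159]
force: [-0.4, -0.1, -0.2]
width: 0.0306
gripper_force: 0.0
```

Request:
servo_tool(
  series=[
    [[0,0,1.5,0],[0,0,0,0],[0,0,0,0],[0,0,0,0],[0,0,0,0],[0,0,0,0],[0,0,0,0],[0,0,0,0],[0,0,0,0],[0,0,0,0]],
  ],
  claw=1,
)

```text
t: 7.23
eef_pos: [0.5272, 0.1251, 0.0141]
ee_rot: [3.142, 0.0, 0.159]
force: [-0.0, -0.1, 0.3]
width: 0.0002
gripper_force: 0.0
```

```bash
python3 -c "
from h import *
shot('top','pics/top3.png'); shot('scene','pics/scene3.png')
s=cv2.imread('pics/scene3.png')[180:300,200:350]
t=cv2.imread('pics/top3.png')[215:335,205:325]
a=cv2.resize(s,None,fx=3.3,fy=3.3,interpolation=2)[:390,:390]; b=cv2.resize(t,None,fx=3.3,fy=3.3,interpolation=2)[:390,:400]
cv2.imwrite('pics/c3.png',np.hstack([b,a]))
p=[.5272,.1251,.0141]; print((proj('scene',p)-[200,180])*3.3,(proj('top',p)-[205,215])*3.3)
for f in(0,1,3):
  d=cv2.imread(f'pics/scene{f}.png')
"
```

```text
[202.11518779 221.6554993 ] [203.64533545 214.62121652]
```

View pics/c3.png

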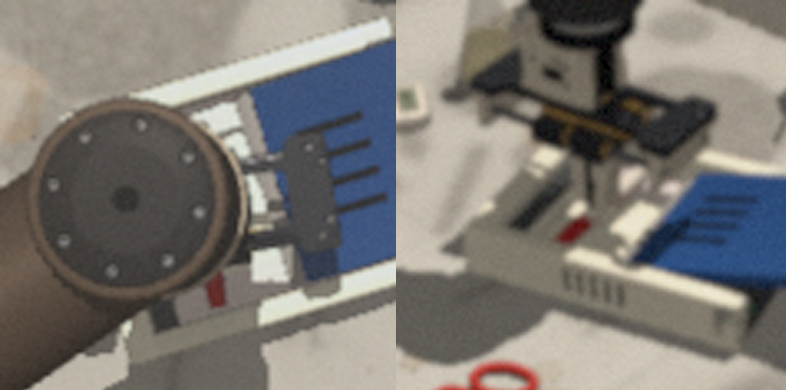

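The red end of the pen hasn't moved, yet the fingers shut with no contact. I'll zoom in on the same pictures to see where the fingers stand relative to the pen.

```bash
python3 -c "
from h import *
K=9
def z(f,n,y0,x0,pts):
    s=cv2.resize(cv2.imread(f)[y0:y0+44,x0:x0+44],None,fx=K,fy=K,interpolation=2)
    for p,c in pts:
        q=((proj(n,p)-[x0,y0]+.5)*K).astype(int); cv2.circle(s,tuple(int(v) for v in q),3,c,-1)
    return s
t=[([.5272,.1251,.0141],(0,255,0)),([.5272,.1251,.033],(0,255,255)),([.594,.1347,.03],(255,0,0)),([.4597,.1129,.03],(255,0,0))]
cv2.imwrite('pics/c4.png',np.hstack([z('pics/scene2.png','scene',218,240,t),z('pics/scene3.png','scene',218,240,t)]))
"
```

```text
(no output)
```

View pics/c4.png

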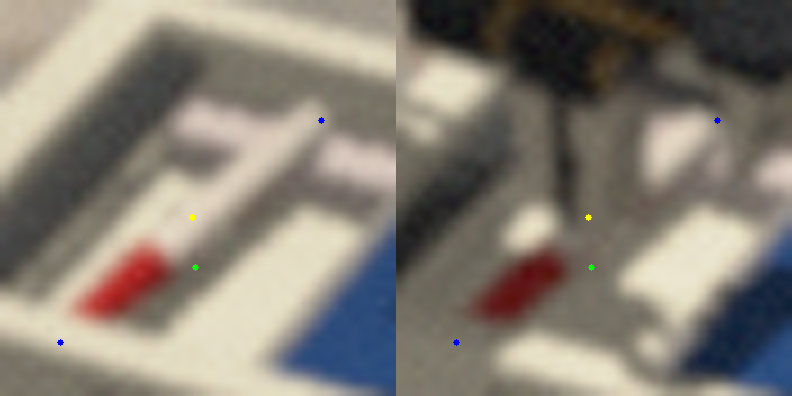

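In the right-hand zoom the lit bay floor shows at (530,225), where the left fingertip should be hiding it. The fingertips seem to sit higher than the TCP reading suggests. I'll open, go down carefully while watching the force, and close again.

Request:
servo_tool(
  series=[
    [[0,0,0,0],[0,0,0,0],[0,0,0,0],[0,0,0,0],[0,0,0,0],[0,0,0.5,0],[0,0,0.5,0],[0,0,1,0],[0,0,1,0],[0,0,1,0]],
  ],
  claw=0.3,
)

```text
t: 8.17
eef_pos: [0.5272, 0.1251, 0.0099]
ee_rot: [-3.142, 0.0, 0.159]
force: [-0.9, 0.3, -0.4]
width: 0.0307
gripper_force: 0.0
```

Request:
servo_tool(
  series=[
    [[0,0,0,0],[0,0,0,0],[0,0,0,0],[0,0,0,0],[0,0,0,0],[0,0,0,0],[0,0,0,0],[0,0,0,0],[0,0,0,0],[0,0,0,0]],
  ],
  claw=1,
)

```text
t: 9.0
eef_pos: [0.5275, 0.1252, 0.0107]
ee_rot: [3.142, -0.001, 0.159]
force: [-1.2, -0.6, 6.6]
width: 0.0062
gripper_force: 10.2
```

```bash
python3 -c "
from h import *
s=telemetry.get_state(); print(s['eef_pos'],s['ee_rot'],s['width'],s['q'],s['force'])
shot('scene','pics/scene4.png'); shot('top','pics/top4.png')
for c in('scene','top'):
  for x in recognise(c,'marker_pen')[:1]: print(c,np.round(x['position'],3),x['conf'])
"
```

```text
[0.52745794 0.12516319 0.01070888] [ 3.14155828e+00 -5.25038201e-04  1.59494829e-01] 0.006179844811782618 [ 5.94823606e-01  3.46634016e-01 -5.13632560e-01  3.87467642e-04
 -7.10068217e-01  1.13517378e+00] [-1.22842723 -0.56359325  6.57029637]
top [0.536 0.405 0.015] 0.67
```

The width is now 6 mm with an upward force, so the tips are only pinching the top of the pen. The true tips are well above the reading. I'll open and go deeper in small steps.

Request:
servo_tool(
  series=[
    [[0,0,0,0],[0,0,0,0],[0,0,0,0],[0,0,0,0],[0,0,0,0],[0,0,1,0],[0,0,1,0],[0,0,1,0],[0,0,1,0],[0,0,1,0]],
  ],
  claw=0.3,
)

```text
t: 10.03
eef_pos: [0.5272, 0.1251, 0.0049]
ee_rot: [3.142, 0.0, 0.159]
force: [-0.7, 0.2, 0.2]
width: 0.0307
gripper_force: 0.0
```

Request:
servo_tool(
  series=[
    [[0,0,1,0],[0,0,1,0],[0,0,1,0],[0,0,1,0],[0,0,1,0],[0,0,1,0],[0,0,1,0],[0,0,0,0],[0,0,0,0],[0,0,0,0]],
  ],
)

```text
t: 10.87
eef_pos: [0.5273, 0.1252, -0.0019]
ee_rot: [3.142, -0.0, 0.159]
force: [0.3, -0.8, -0.2]
width: 0.0309
gripper_force: 0.0
```

Request:
servo_tool(
  series=[
    [[0,0,0,0],[0,0,0,0],[0,0,0,0],[0,0,0,0],[0,0,0,0],[0,0,0,0],[0,0,0,0],[0,0,0,0],[0,0,0,0],[0,0,0,0]],
  ],
  claw=1,
)

```text
t: 11.7
eef_pos: [0.5273, 0.1252, -0.0019]
ee_rot: [3.142, -0.0, 0.159]
force: [0.3, 0.2, 1.4]
width: 0.015
gripper_force: 12.0
```

The pen is gripped, with the width at 15 mm and 12 N. The real tips are about 27 mm above the reading, and I'll allow for that from here on. Next I'll lift the pen out and lay it down beyond the groove end.

Request:
servo_tool(
  series=[
    [[0,0,-5,0],[0,0,-15,0],[0,0,-25,0],[0,0,-25,0],[0,-10,-10,0],[-4,-28,0,0],[-5,-37,0,0],[-5,-37,0,0],[-5,-37,0,0],[0,0,0,0]],
  ],
)

```text
t: 12.53
eef_pos: [0.4841, 0.2747, 0.0785]
ee_rot: [-3.14, -0.002, 0.163]
force: [1.3, 0.1, -0.7]
width: 0.0152
gripper_force: 12.0
```

Request:
servo_tool(
  series=[
    [[0,0,15,0],[0,0,20,0],[0,0,20,0],[0,0,15,0],[0,0,10,0],[0,0,7,0],[0,0,5,0],[0,0,3,0],[0,0,0,0],[0,0,0,0]],
  ],
)

```text
t: 13.37
eef_pos: [0.4852, 0.2695, -0.0165]
ee_rot: [-3.141, -0.001, 0.159]
force: [0.1, -0.4, 1.3]
width: 0.0152
gripper_force: 12.0
```

Request:
servo_tool(
  series=[
    [[0,0,1,0],[0,0,1,0],[0,0,1,0],[0,0,1,0],[0,0,1,0],[0,0,0,0],[0,0,0,0],[0,0,0,0],[0,0,0,0],[0,0,0,0]],
  ],
)

```text
t: 14.2
eef_pos: [0.4849, 0.2693, -0.0219]
ee_rot: [-3.142, -0.0, 0.159]
force: [1.2, -0.1, -0.7]
width: 0.0151
gripper_force: 12.0
```

```bash
python3 -c "
from h import *
s=telemetry.get_state(); print(s['eef_pos'],s['force'])
shot('scene','pics/scene5.png'); 
for x in recognise('scene','marker_pen')[:1]: print(np.round(x['position'],3),x['conf'])
"
```

```text
[ 0.4849102   0.2692879  -0.02191764] [ 1.24600642 -0.12030195 -0.66389955]
[0.449 0.264 0.014] 0.56
```

Request:
servo_tool(
  series=[
    [[0,0,1,0],[0,0,0,0],[0,0,1,0],[0,0,0,0],[0,0,1,0],[0,0,0,0],[0,0,0,0],[0,0,0,0],[0,0,0,0],[0,0,0,0]],
  ],
)

```text
t: 15.13
eef_pos: [0.4851, 0.2694, -0.0241]
ee_rot: [-3.141, -0.001, 0.16]
force: [-3.1, -1.4, 9.6]
width: 0.0154
gripper_force: 12.2
```

The pen is on the worktop. Release and rise.

Request:
servo_tool(
  series=[
    [[0,0,0,0],[0,0,0,0],[0,0,0,0],[0,0,0,0],[0,0,-5,0],[0,0,-15,0],[0,0,-30,0],[0,0,-40,0],[0,0,-40,0],[0,0,-40,0]],
  ],
  claw=0.3,
)

```text
t: 15.97
eef_pos: [0.4841, 0.2684, 0.1467]
ee_rot: [3.141, 0.001, 0.159]
force: [0.9, 1.0, 0.1]
width: 0.0307
gripper_force: 0.0
```

```bash
python3 -c "
from h import *
shot('top','pics/top6.png'); shot('scene','pics/scene6.png')
for c in('scene','top'):
  for o in('marker_pen','bottle_amber','bottle_white'):
    for x in recognise(c,o)[:1]: print(c,o,np.round(x['position'],3),tf(x['position']).round(3),x['conf'])
m=trace('scene','bottle_amber')[0]['mask'].astype(np.uint8); ys,xs=np.nonzero(m); b=ys.max(); print('foot',xs[ys>b-3].mean(),b,'x',xs.min(),xs.max(),'top',xs[ys<ys.min()+3].mean(),ys.min())
u=(xs.min()+xs.max())/2
for v in (ys.min()+2.5,ys.min()+4): print(at_z('scene',u,v,.12))
plan([.604,-.154,.14],-1.262,30)
"
```

```text
scene marker_pen [0.483 0.269 0.011] [0.201 0.003] 0.73
scene bottle_amber [ 0.591 -0.164  0.072] [-0.245  0.031] 0.59
scene bottle_white [ 0.729 -0.024  0.086] [-0.153 -0.143] 0.56
top marker_pen [0.437 0.266 0.018] [0.212 0.047] 0.5
top bottle_amber [ 0.606 -0.145  0.092] [-0.231  0.011] 0.8
top bottle_white [ 0.731 -0.008  0.105] [-0.139 -0.149] 0.96
foot 358.93333333333334 285 x 347 372 top 361.62068965517244 239
[ 0.60498123 -0.14538174  0.12      ]
[ 0.59983018 -0.14903829  0.12      ]
now [0.4842 0.2686 0.1436] 0.1591 tester [0.1999 0.0014]
[[2, 15, 0, np.float64(0.047)], [2, 14, 0, np.float64(0.047)], [3, 14, 0, np.float64(0.047)], [4, 14, 0, np.float64(0.047)], [4, 14, 0, np.float64(0.047)], [5, 14, 0, np.float64(0.047)], [6, 13, 0, np.float64(0.047)], [6, 13, 0, np.float64(0.047)], [7, 13, 0, np.float64(0.047)], [8, 13, 0, np.float64(0.047)], [8, 12, 0, np.float64(0.047)], [9, 12, 0, np.float64(0.047)], [9, 11, 0, np.float64(0.047)], [10, 11, 0, np.float64(0.047)], [10, 10, 0, np.float64(0.047)], [11, 10, 0, np.float64(0.047)], [11, 9, 0, np.float64(0.047)], [12, 9, 0, np.float64(0.047)], [12, 8, 0, np.float64(0.047)], [12, 8, 0, np.float64(0.047)], [13, 7, 0, np.float64(0.047)], [13, 6, 0, np.float64(0.047)], [13, 6, 0, np.float64(0.047)], [14, 5, 0, np.float64(0.047)], [14, 5, 0, np.float64(0.047)], [14, 4, 0, np.float64(0.047)], [14, 3, 0, np.float64(0.047)], [14, 3, 0, np.float64(0.047)], [15, 2, 0, np.float64(0.047)], [15, 1, 0, np.float64(0.047)]]
```

```bash
python3 -c "
from h import *
plan([.605,-.150,.144],-1.262,20)"
```

```text
now [0.4842 0.2686 0.1436] 0.1591 tester [0.1999 0.0014]
[[3, 22, 0, np.float64(0.071)], [4, 21, 0, np.float64(0.071)], [6, 21, 0, np.float64(0.071)], [7, 21, 0, np.float64(0.071)], [9, 20, 0, np.float64(0.071)], [10, 19, 0, np.float64(0.071)], [11, 19, 0, np.float64(0.071)], [13, 18, 0, np.float64(0.071)], [14, 17, 0, np.float64(0.071)], [15, 16, 0, np.float64(0.071)], [16, 15, 0, np.float64(0.071)], [17, 13, 0, np.float64(0.071)], [18, 12, 0, np.float64(0.071)], [19, 11, 0, np.float64(0.071)], [20, 10, 0, np.float64(0.071)], [20, 8, 0, np.float64(0.071)], [21, 7, 0, np.float64(0.071)], [21, 5, 0, np.float64(0.071)], [21, 4, 0, np.float64(0.071)], [22, 2, 0, np.float64(0.071)]]
```

Request:
servo_tool(
  series=[
    [[3,22,0,0.071],[4,21,0,0.071],[6,21,0,0.071],[7,21,0,0.071],[9,20,0,0.071],[10,19,0,0.071],[11,19,0,0.071],[13,18,0,0.071],[14,17,0,0.071],[15,16,0,0.071]],
  ],
  claw=-1,
  grip_force=15,
)

```text
t: 17.25
eef_pos: [0.5455, 0.0576, 0.144]
ee_rot: [3.14, 0.001, -0.554]
force: [0.4, 0.1, -0.6]
width: 0.0865
gripper_force: 0.0
```

Request:
servo_tool(
  series=[
    [[16,15,0,0.071],[17,13,0,0.071],[18,12,0,0.071],[19,11,0,0.071],[20,10,0,0.071],[20,8,0,0.071],[21,7,0,0.071],[21,5,0,0.071],[21,4,0,0.071],[22,2,0,0.071]],
  ],
)

```text
t: 18.08
eef_pos: [0.6058, -0.1517, 0.1437]
ee_rot: [3.139, 0.001, -1.264]
force: [-0.1, 0.1, -0.0]
width: 0.0877
gripper_force: 0.0
```

```bash
python3 -c "
from h import *
plan([.605,-.150,.072],-1.262,5)
shot('scene','pics/scene7.png')
s=cv2.imread('pics/scene7.png')[150:300,280:440]
for p in([.605,-.150,.12],[.605,-.150,.171]):
  q=proj('scene',p)-[280,150]; print(q); cv2.circle(s,tuple(int(v) for v in q),1,(0,255,0),-1)
cv2.imwrite('pics/c7.png',cv2.resize(s,None,fx=4,fy=4,interpolation=2))"
```

```text
now [ 0.6058 -0.1517  0.1437] -1.2643 tester [-0.2375  0.0133]
[[0, 0, 14, np.float64(-0.0)], [0, 0, 14, np.float64(-0.0)], [0, 0, 14, np.float64(-0.0)], [0, 0, 14, np.float64(-0.0)], [0, 0, 14, np.float64(-0.0)]]
[81.03270286 92.21934546]
[82.57141393 75.03313495]
```

View pics/c7.png

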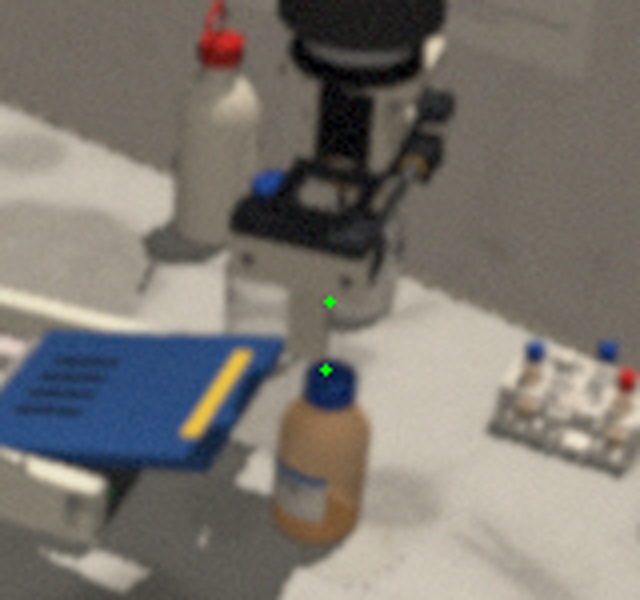

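The cap top is at (330,368), and the projected point (325,370) agrees. The open fingers are above it, so I'll go down and grip the cap.

Request:
servo_tool(
  series=[
    [[0,0,14,0],[0,0,14,0],[0,0,14,0],[0,0,12,0],[0,0,9,0],[0,0,6,0],[0,0,3,0],[0,0,0,0],[0,0,0,0],[0,0,0,0]],
  ],
)

```text
t: 18.97
eef_pos: [0.6068, -0.1506, 0.0738]
ee_rot: [-3.14, -0.0, -1.261]
force: [0.2, -0.4, 0.6]
width: 0.0875
gripper_force: 0.0
```

Request:
servo_tool(
  series=[
    [[0,0,0,0],[0,0,0,0],[0,0,0,0],[0,0,0,0],[0,0,0,0],[0,0,0,0],[0,0,0,0],[0,0,0,0],[0,0,0,0],[0,0,0,0]],
  ],
  claw=1,
)

```text
t: 19.8
eef_pos: [0.6065, -0.1506, 0.0731]
ee_rot: [-3.141, -0.0, -1.261]
force: [0.6, -0.2, 1.0]
width: 0.0378
gripper_force: 13.4
```

Request:
servo_tool(
  series=[
    [[0,0,-3,0],[0,0,-7,0],[0,0,-7,0],[5,5,-3,0],[12,12,0,0],[18,18,0,0],[22,22,0,0],[22,22,0,0],[15,15,0,0],[8,8,0,0]],
  ],
)

```text
t: 20.63
eef_pos: [0.5379, -0.2815, 0.0932]
ee_rot: [3.141, 0.0, -1.263]
force: [0.5, -0.2, -2.1]
width: 0.0373
gripper_force: 13.0
```

Request:
servo_tool(
  series=[
    [[2,1,0,0],[0,0,0,0],[0,0,4,0],[0,0,6,0],[0,0,4,0],[0,0,2,0],[0,0,1,0],[0,0,0,0],[0,0,0,0],[0,0,0,0]],
  ],
)

```text
t: 21.47
eef_pos: [0.5402, -0.281, 0.0762]
ee_rot: [-3.141, -0.0, -1.26]
force: [-0.6, -0.6, -1.6]
width: 0.0371
gripper_force: 13.0
```

Request:
servo_tool(
  series=[
    [[0,0,1,0],[0,0,1,0],[0,0,0.5,0],[0,0,0.5,0],[0,0,0,0],[0,0,0,0],[0,0,0,0],[0,0,0,0],[0,0,0,0],[0,0,0,0]],
  ],
)

```text
t: 22.3
eef_pos: [0.5407, -0.2816, 0.0741]
ee_rot: [-3.14, -0.002, -1.26]
force: [-0.6, -1.5, 5.6]
width: 0.0369
gripper_force: 14.6
```

Request:
servo_tool(
  series=[
    [[0,0,0,0],[0,0,0,0],[0,0,0,0],[0,0,0,0],[0,0,0,0],[0,0,0,0],[0,0,-10,0],[0,0,-20,0],[0,0,-30,0],[0,0,-20,0]],
  ],
  claw=-1,
)

```text
t: 23.13
eef_pos: [0.5404, -0.2815, 0.1559]
ee_rot: [-3.141, -0.001, -1.26]
force: [1.5, -0.4, 0.4]
width: 0.0872
gripper_force: 0.0
```

```bash
python3 -c "
from h import *
shot('scene','pics/scene8.png'); shot('top','pics/top8.png')
for c in('scene','top'):
  for o in('bottle_amber','bottle_white','cover','marker_pen'):
    for x in recognise(c,o)[:1]: print(c,o,np.round(x['position'],3),tf(x['position']).round(3),round(x['conf'],2))
m=trace('top','cover')[0]['mask'].astype(np.uint8); print(cv2.boxPoints(cv2.minAreaRect(max(cv2.findContours(m,0,2)[0],key=cv2.contourArea))).round(1).tolist())
p=w(-.225,0); plan([*p,.10],-1.262,10)
"
```

```text
scene bottle_amber [ 0.522 -0.296  0.071] [-0.35   0.137] 0.85
scene bottle_white [ 0.728 -0.02   0.083] [-0.15  -0.143] 0.88
scene cover [ 0.566 -0.021  0.06 ] [-0.101  0.012] 0.6
scene marker_pen [0.481 0.269 0.015] [0.201 0.004] 0.69
top bottle_amber [ 0.73  -0.005  0.105] [-0.136 -0.15 ] 0.58
top bottle_white [ 0.733 -0.008  0.107] [-0.14  -0.151] 0.72
top cover [0.566 0.018 0.054] [-0.064 -0.   ] 0.59
top marker_pen [0.48  0.272 0.017] [0.204 0.005] 0.66
[[274.20001220703125, 241.10000610351562], [338.6000061035156, 221.5], [357.0, 282.20001220703125], [292.6000061035156, 301.79998779296875]]
now [ 0.5395 -0.281   0.1523] -1.2608 tester [-0.3405  0.1158]
[[-12, -12, 5, np.float64(0.0)], [-12, -12, 5, np.float64(0.0)], [-12, -12, 5, np.float64(0.0)], [-12, -12, 5, np.float64(0.0)], [-12, -12, 5, np.float64(0.0)], [-12, -12, 5, np.float64(0.0)], [-12, -12, 5, np.float64(0.0)], [-12, -12, 5, np.float64(0.0)], [-12, -12, 5, np.float64(0.0)], [-12, -12, 5, np.float64(0.0)]]
```

Both bottles are standing and the pen is on the worktop. Now I'll position the shut gripper behind the cover's front edge.

Request:
servo_tool(
  series=[
    [[-10,-10,0,0],[-16,-16,0,0],[-20,-20,0,0],[-20,-20,0,0],[-20,-20,0,0],[-18,-18,10,0],[-12,-11,22,0],[0,0,30,0],[0,0,30,0],[0,0,20,0]],
  ],
  claw=1,
)

```text
t: 24.52
eef_pos: [0.6129, -0.1341, 0.0381]
ee_rot: [3.139, 0.001, -1.26]
force: [-0.0, 0.0, 0.0]
width: 0.0265
gripper_force: 0.0
```

```bash
python3 -c "
from h import *
p=w(-.225,0); plan([*p,.025],-1.262,5); print(telemetry.get_state()['width'])
"
```

```text
now [ 0.6129 -0.1341  0.0381] -1.2601 tester [-0.2229  0.0012]
[[0, 0, 3, np.float64(0.0)], [0, 0, 3, np.float64(0.0)], [0, 0, 3, np.float64(0.0)], [0, 0, 3, np.float64(0.0)], [0, 0, 3, np.float64(0.0)]]
0.02649040006555474
```

Request:
servo_tool(
  series=[
    [[0,0,6,0],[0,0,6,0],[0,0,1,0],[-4,0,0,0],[-6,0,0,0],[-6,0,0,0],[-6,0,0,0],[-8,0,0,0],[-8,0,0,0],[-8,0,0,0]],
  ],
)

```text
t: 25.35
eef_pos: [0.5998, -0.0908, 0.0283]
ee_rot: [-3.141, -0.0, -1.261]
force: [0.2, -1.2, -0.1]
width: 0.0004
gripper_force: 0.6
```

Request:
servo_tool(
  series=[
    [[-8,0,0,0],[-8,0,0,0],[-8,0,0,0],[-6,0,0,0],[-4,0,0,0],[-2,0,0,0],[0,0,0,0],[0,0,0,0],[0,0,0,0],[0,0,0,0]],
  ],
)

```text
t: 26.18
eef_pos: [0.5891, -0.0577, 0.028]
ee_rot: [-3.142, 0.0, -1.261]
force: [-0.2, 0.2, 1.5]
width: 0.0003
gripper_force: 0.0
```

```bash
python3 -c "
from h import *
s=telemetry.get_state(); print(s['eef_pos'],tf(s['eef_pos']),s['force'])
im=shot('top','pics/top9.png'); shot('scene','pics/scene9.png')
t=cv2.resize(cv2.imread('pics/top9.png')[205:335,215:385],None,fx=2.3,fy=2.3,interpolation=2)
s=cv2.resize(cv2.imread('pics/scene9.png')[190:320,210:380],None,fx=2.3,fy=2.3,interpolation=2)
cv2.imwrite('pics/c9.png',np.hstack([t,s]))
"
```

```text
[ 0.58907751 -0.05765795  0.0280457 ] [-0.1428135   0.00067163] [-0.22026514  0.21254935  1.49380109]
```

View pics/c9.png

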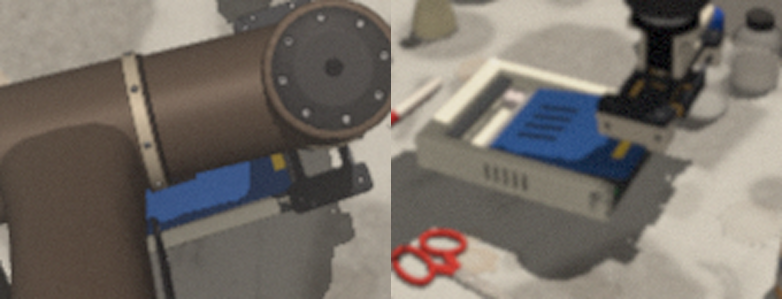

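The scene half shows the cover's tongue edge advanced to about (505,130) in the crop, with the fingers behind the front edge. I'll keep pushing.

Request:
servo_tool(
  series=[
    [[-3,0,1,0],[-5,0,1,0],[-5,0,0,0],[-5,0,0,0],[-4,0,0,0],[-3,0,0,0],[0,0,0,0],[0,0,0,0],[0,0,0,0],[0,0,0,0]],
  ],
)

```text
t: 27.12
eef_pos: [0.5814, -0.0336, 0.0261]
ee_rot: [-3.142, 0.0, -1.261]
force: [-0.2, -0.3, 0.6]
width: 0.0001
gripper_force: 0.0
```

Request:
servo_tool(
  series=[
    [[-2,0,0,0],[-2,0,0,0],[-1,0,0,0],[-1,0,0,0],[0,0,0,0],[0,0,0,0],[0,0,0,0],[0,0,0,0],[0,0,0,0],[0,0,0,0]],
  ],
)

```text
t: 27.95
eef_pos: [0.5796, -0.0279, 0.0261]
ee_rot: [-3.142, 0.0, -1.261]
force: [-0.5, 0.4, 0.9]
width: 0.0006
gripper_force: 0.0
```

```bash
python3 -c "
from h import *
s=telemetry.get_state(); print(s['eef_pos'],tf(s['eef_pos']),s['force'])
shot('scene','pics/scene10.png')
m=trace('scene','cover')[0]['mask'].astype(np.uint8); c=max(cv2.findContours(m,0,2)[0],key=cv2.contourArea); print(cv2.approxPolyDP(c,3,True).reshape(-1,2).tolist())
for x,y,z in[(.09,-.073,.027),(.09,.073,.027),(.0775,-.073,.034),(.0775,.073,.034),(-.098,.073,.059),(-.098,.073,.053),(-.098,.073,.034)]: print((x,y,z),proj('scene',[*w(x,y),z]).round(1))
"
```

```text
[ 0.57955052 -0.0278859   0.0260713 ] [-0.11155428  0.00069655] [-0.53748134  0.42333994  0.93811768]
[[240, 248], [296, 265], [302, 264], [309, 254], [308, 250], [287, 243], [286, 228], [271, 225], [259, 228]]
(0.09, -0.073, 0.027) [261.  225.9]
(0.09, 0.073, 0.027) [236.  253.8]
(0.0775, -0.073, 0.034) [264.8 224.9]
(0.0775, 0.073, 0.034) [239.9 252.9]
(-0.098, 0.073, 0.059) [300.1 261.7]
(-0.098, 0.073, 0.053) [300.1 263.6]
(-0.098, 0.073, 0.034) [300.1 269.4]
```

Request:
servo_tool(
  series=[
    [[-1,0,0,0],[-1,0,0,0],[-1,0,0,0],[-1,0,0,0],[0,0,0,0],[0,0,0,0],[0,0,0,0],[0,0,0,0],[0,0,0,0],[0,0,0,0]],
  ],
)

```text
t: 28.88
eef_pos: [0.5783, -0.024, 0.0261]
ee_rot: [-3.142, 0.0, -1.261]
force: [0.3, -0.7, 0.4]
width: 0.0007
gripper_force: 0.0
```

```bash
python3 -c "
from h import *
s=telemetry.get_state(); print(s['eef_pos'],tf(s['eef_pos']),s['force'])
shot('scene','pics/scene11.png')
t=[cv2.resize(cv2.imread(f'pics/scene{i}.png')[205:285,225:325],None,fx=3.9,fy=3.9,interpolation=2) for i in(10,11)]
cv2.imwrite('pics/c11.png',np.hstack(t))
"
```

```text
[ 0.57834676 -0.02404653  0.02608643] [-0.10753068  0.00067611] [ 0.3234375  -0.65959861  0.36725974]
```

View pics/c11.png

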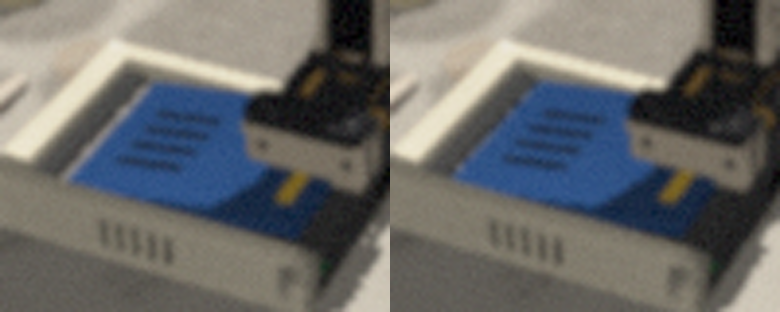

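In the right panel the tongue is almost hidden under the lip (around (470,160)), so it is well into the groove. A few more millimetres of push, then I'll press.

Request:
servo_tool(
  series=[
    [[-1,0,0,0],[-1,0,0,0],[-1,0,0,0],[-1,0,0,0],[0,0,0,0],[0,0,0,0],[0,0,0,0],[0,0,0,0],[0,0,0,0],[0,0,0,0]],
  ],
)

```text
t: 29.77
eef_pos: [0.5771, -0.0203, 0.026]
ee_rot: [3.142, 0.0, -1.261]
force: [-0.2, -0.1, 0.2]
width: 0.0007
gripper_force: 0.0
```

```bash
python3 -c "
from h import *
s=telemetry.get_state(); print(s['eef_pos'],tf(s['eef_pos']),s['force'])
shot('scene','pics/scene12.png')
import itertools
a={i:cv2.cvtColor(cv2.imread(f'pics/scene{i}.png'),6).astype(np.float32) for i in(9,10,11,12)}
def hsv(i): return cv2.cvtColor(cv2.imread(f'pics/scene{i}.png'),cv2.COLOR_BGR2HSV)
for i in(9,10,11,12):
  h=hsv(i)[205:285,225:325]; y=cv2.inRange(h,(20,120,70),(32,255,255)); b=cv2.inRange(h,(105,130,50),(125,255,255))
  r=lambda m:[ (np.nonzero(m)[k].mean().round(2),np.nonzero(m)[k].min(),np.nonzero(m)[k].max()) for k in(1,0)]
  print(i,'Y',r(y),y.sum()//255,'B',r(b))
# predicted yellow strip near end: strip x -.098+.02, y=+.05?
for z in(.059,.053,.034): print(z,proj('scene',[*w(-.077,.03),z])-[225,205])
"
```

```text
[ 0.57710155 -0.02029157  0.02604466] [-0.10357489  0.00072083] [-0.20199943 -0.13198721  0.22267225]
9 Y [(np.float64(85.28), np.int64(82), np.int64(93)), (np.float64(48.21), np.int64(21), np.int64(52))] 29 B [(np.float64(60.38), np.int64(30), np.int64(94)), (np.float64(43.4), np.int64(24), np.int64(62))]
10 Y [(np.float64(74.29), np.int64(71), np.int64(77)), (np.float64(47.71), np.int64(44), np.int64(51))] 28 B [(np.float64(49.84), np.int64(20), np.int64(83)), (np.float64(41.18), np.int64(22), np.int64(60))]
11 Y [(np.float64(73.25), np.int64(70), np.int64(76)), (np.float64(46.39), np.int64(22), np.int64(50))] 28 B [(np.float64(48.22), np.int64(18), np.int64(82)), (np.float64(40.75), np.int64(22), np.int64(60))]
12 Y [(np.float64(72.12), np.int64(68), np.int64(77)), (np.float64(47.45), np.int64(18), np.int64(52))] 40 B [(np.float64(46.21), np.int64(16), np.int64(82)), (np.float64(40.45), np.int64(21), np.int64(60))]
0.059 [74.32713175 45.34408632]
0.053 [74.33079448 47.17969445]
0.034 [74.34266581 52.92511869]
```

Request:
servo_tool(
  series=[
    [[-1,0,0,0],[-1,0,0,0],[-1,0,0,0],[-1,0,0,0],[0,0,0,0],[0,0,0,0],[0,0,0,0],[0,0,0,0],[0,0,0,0],[0,0,0,0]],
  ],
)

```text
t: 30.65
eef_pos: [0.5762, -0.0174, 0.0263]
ee_rot: [3.142, -0.001, -1.261]
force: [1.8, -6.6, -0.1]
width: 0.0003
gripper_force: 3.3
```

```bash
python3 -c "
from h import *
s=telemetry.get_state(); print(s['eef_pos'],tf(s['eef_pos']),s['force'])
shot('scene','pics/scene13.png')
def hsv(i): return cv2.cvtColor(cv2.imread(f'pics/scene{i}.png'),cv2.COLOR_BGR2HSV)
for i in(12,13):
  h=hsv(i)[230:285,280:325]; y=cv2.inRange(h,(20,120,70),(32,255,255)); print(i,np.nonzero(y)[1].mean()+55,np.nonzero(y)[0].mean()+25)
  h=hsv(i)[205:285,225:325]; b=cv2.inRange(h,(105,130,50),(125,255,255)); print(np.nonzero(b)[1].mean(),np.nonzero(b)[0].mean())
"
```

```text
[ 0.57616887 -0.01739064  0.02626628] [-0.10052772  0.00072744] [ 1.79510186 -6.56818019 -0.12502175]
12 72.0 48.205128205128204
46.208943089430896 40.451219512195124
13 72.42105263157895 47.578947368421055
45.95540875309661 40.528488852188275
```

The push now meets 6.6 N and the board no longer moves, so it is at its stop with the tongue fully in. I'll back off, go up and over the yellow strip, then press down.

Request:
servo_tool(
  series=[
    [[2,0,0,0],[0,0,-8,0],[0,0,-10,0],[-8,0,0,0],[-12,0,0,0],[-11,0,0,0],[0,0,6,0],[0,0,6,0],[0,0,3,0],[0,0,2,0]],
  ],
)

```text
t: 31.53
eef_pos: [0.5664, 0.0112, 0.0261]
ee_rot: [3.14, 0.0, -1.261]
force: [-2.4, 2.8, 5.1]
width: 0.0001
gripper_force: 2.7
```

```bash
python3 -c "
from h import *
s=telemetry.get_state(); print(s['eef_pos'],tf(s['eef_pos']),s['force'])
shot('scene','pics/scene14.png')
h=cv2.cvtColor(cv2.imread('pics/scene14.png'),40)[205:285,225:325]; b=cv2.inRange(h,(105,130,50),(125,255,255)); print(np.nonzero(b)[1].mean(),np.nonzero(b)[0].mean())
"
```

```text
[0.56642724 0.01120993 0.02609563] [-0.0703193   0.00131299] [-2.39098578  2.81880153  5.06924462]
47.702089009990914 41.87738419618529
```

Request:
servo_tool(
  series=[
    [[0,0,1,0],[0,0,1,0],[0,0,1,0],[0,0,1,0],[0,0,1,0],[0,0,1,0],[0,0,0,0],[0,0,0,0],[0,0,0,0],[0,0,0,0]],
  ],
)

```text
t: 32.42
eef_pos: [0.567, 0.011, 0.0209]
ee_rot: [3.141, -0.0, -1.261]
force: [0.6, 0.9, -0.1]
width: 0.0004
gripper_force: 0.0
```

Request:
servo_tool(
  series=[
    [[0,0,1,0],[0,0,1,0],[0,0,1,0],[0,0,1,0],[0,0,1,0],[0,0,1,0],[0,0,0,0],[0,0,0,0],[0,0,0,0],[0,0,0,0]],
  ],
)

```text
t: 33.25
eef_pos: [0.5672, 0.0113, 0.015]
ee_rot: [-3.141, 0.0, -1.261]
force: [0.5, -0.1, -0.4]
width: 0.0004
gripper_force: 0.0
```

Request:
servo_tool(
  series=[
    [[0,0,1,0],[0,0,1,0],[0,0,1,0],[0,0,1,0],[0,0,0,0],[0,0,0,0],[0,0,0,0],[0,0,0,0],[0,0,0,0],[0,0,0,0]],
  ],
)

```text
t: 34.08
eef_pos: [0.567, 0.0111, 0.011]
ee_rot: [3.142, 0.0, -1.261]
force: [1.6, 0.9, -0.5]
width: -0.0001
gripper_force: 0.0
```

```bash
python3 -c "
from h import *
s=telemetry.get_state(); print(s['eef_pos'],tf(s['eef_pos']),s['force'])
shot('scene','pics/scene15.png')
t=[cv2.resize(cv2.imread(f'pics/scene{i}.png')[205:285,225:325],None,fx=3.9,fy=3.9,interpolation=2) for i in(13,15)]
cv2.imwrite('pics/c15.png',np.hstack(t))
"
```

```text
[0.56703404 0.01113294 0.01103201] [-0.07057711  0.00075831] [ 1.62910721  0.92378898 -0.54459725]
```

View pics/c15.png

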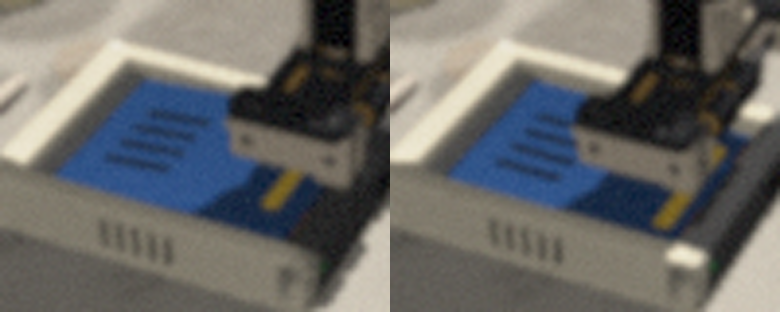

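The right panel shows the board's front edge inside and below the front wall, with a dark gap at the wall. There's no contact yet, so I'll keep pressing down until there is force.

Request:
servo_tool(
  series=[
    [[0,0,1,0],[0,0,1,0],[0,0,1,0],[0,0,1,0],[0,0,0,0],[0,0,0,0],[0,0,0,0],[0,0,0,0],[0,0,0,0],[0,0,0,0]],
  ],
)

```text
t: 34.97
eef_pos: [0.5673, 0.0112, 0.0097]
ee_rot: [-3.14, -0.001, -1.26]
force: [-9.8, 2.3, 25.6]
width: 0.0004
gripper_force: 13.2
```

Request:
servo_tool(
  series=[
    [[0,0,1,0],[0,0,0,0],[0,0,1,0],[0,0,0,0],[0,0,0,0],[0,0,0,0],[0,0,0,0],[0,0,0,0],[0,0,0,0],[0,0,0,0]],
  ],
)

```text
t: 35.8
eef_pos: [0.5673, 0.0112, 0.0095]
ee_rot: [-3.14, -0.001, -1.259]
force: [-16.6, 3.2, 45.6]
width: 0.0004
gripper_force: 22.5
```

It stops hard at a reading of 0.0095 with 45 N, which matches the board lying flat at 34 mm. I'll retreat and check.

Request:
servo_tool(
  series=[
    [[0,0,-6,0],[0,0,-20,0],[0,0,-40,0],[0,0,-40,0],[10,0,-40,0],[40,0,0,0],[40,0,0,0],[40,0,0,0],[40,0,0,0],[0,0,0,0]],
  ],
)

```text
t: 36.63
eef_pos: [0.6199, -0.1564, 0.1504]
ee_rot: [3.141, -0.001, -1.265]
force: [1.3, 0.9, 0.8]
width: 0.0008
gripper_force: 0.0
```

Request:
servo_tool(
  series=[
    [[40,0,0,0],[20,0,0,0],[0,0,0,0],[0,0,0,0],[0,0,0,0],[0,0,0,0],[0,0,0,0],[0,0,0,0],[0,0,0,0],[0,0,0,0]],
  ],
)

```text
t: 37.47
eef_pos: [0.6373, -0.2074, 0.1513]
ee_rot: [-3.141, -0.0, -1.26]
force: [0.2, -0.1, 0.0]
width: 0.0005
gripper_force: 0.0
```

```bash
python3 -c "
from h import *
shot('top','pics/top16.png'); shot('scene','pics/scene16.png')
for c in('scene','top'):
  for o in('marker_pen','bottle_amber','bottle_white','cover'):
    for x in recognise(c,o)[:1]: print(c,o,np.round(x['position'],3),tf(x['position']).round(3),round(x['conf'],2))
a=cv2.resize(cv2.imread('pics/scene16.png')[200:290,225:325],(440,396),interpolation=2)
b=cv2.resize(cv2.imread('pics/top16.png')[210:330,215:325+25],None,fx=2.8,fy=3.3,interpolation=2)
cv2.imwrite('pics/c16.png',np.hstack([a,b[:396,:350]]))
print((proj('top',[*w(-.098,0),.047])-[215,210])*[2.8,3.3],(proj('top',[*w(-.1,.045),.035])-[215,210])*[2.8,3.3])
"
```

```text
scene marker_pen [0.481 0.267 0.011] [0.199 0.005] 0.54
scene bottle_amber [ 0.524 -0.3    0.071] [-0.354  0.136] 0.74
scene bottle_white [ 0.725 -0.022  0.076] [-0.151 -0.14 ] 0.81
scene cover [0.548 0.076 0.034] [-0.003 -0.001] 0.81
top marker_pen [0.483 0.271 0.017] [0.202 0.002] 0.73
top bottle_amber [ 0.536 -0.279  0.095] [-0.337  0.118] 0.63
top cover [0.542 0.106 0.029] [ 0.028 -0.005] 0.97
[308.1181018  160.51363549] [326.55841782 220.11528116]
```

View pics/c16.png

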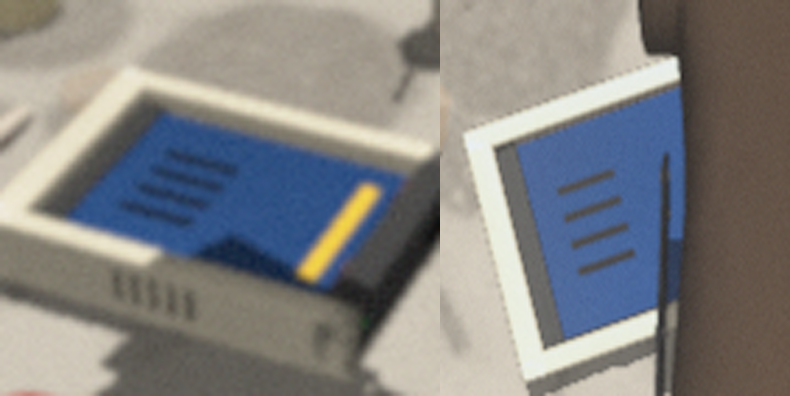

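```bash
python3 -c "
from h import *
im=cv2.imread('pics/scene16.png'); h=cv2.cvtColor(im,40); y=cv2.inRange(h[235:270,285:318],(18,100,80),(34,255,255)); c=max(cv2.findContours(y,0,2)[0],key=cv2.contourArea); r=cv2.minAreaRect(c); print(r,y.sum()//255)
u=np.array(r[0])+[285,235]
for z in(.034,.040,.046,.052): print(z,tf(at_z('scene',*u,z)).round(4))
im=cv2.imread('pics/top0.png'); h=cv2.cvtColor(im,40); y=cv2.inRange(h[215:290,335:370],(18,100,80),(34,255,255)); c=max(cv2.findContours(y,0,2)[0],key=cv2.contourArea); u=np.array(cv2.minAreaRect(c)[0])+[335,215]
print('initial top',tf(at_z('top',*u,.076)))
im=cv2.imread('pics/scene0.png'); h=cv2.cvtColor(im,40); y=cv2.inRange(h[225:270,310:360],(18,100,80),(34,255,255)); c=max(cv2.findContours(y,0,2)[0],key=cv2.contourArea); u=np.array(cv2.minAreaRect(c)[0])+[310,225]
for z in(.070,.076,.082): print('initial scene',z,tf(at_z('scene',*u,z)))
"
```

```text
((16.240001678466797, 17.68000030517578), (4.0, 26.400001525878906), 36.869895935058594) 108
0.034 [-0.0725  0.0071]
0.04 [-0.0756  0.0143]
0.046 [-0.0788  0.0215]
0.052 [-0.0819  0.0288]
initial top [-0.16242402  0.00306983]
initial scene 0.07 [-0.16043662 -0.00078125]
initial scene 0.076 [-0.16300635  0.00688198]
initial scene 0.082 [-0.16557609  0.01454522]
```

The strip fits a height of 34 mm, using the same bias as the first picture. The board is flat and home, so I'll hand the job in.

```bash
python3 -c "
from h import *
print(ticket.job_done())"
```

```text
the job is handed in; nothing more can be done
None
```

The job is handed in, but no verdict came back. By the last camera and force readings the pen lies on the worktop, both bottles stand, and the cover is flat and home. I never measured the slant while the tongue went in, and I didn't see the catches snap over.

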